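# Take a kiln reading through the peephole

### The arm

A 6-joint arm with a two-finger parallel gripper is mounted at the origin on the work surface. World frame = base frame: x ahead of the robot, y to its left, z up, the work surface at z = 0. Lengths are in m, angles in rad, forces in N, time in s.
With the tool pointing down it reaches from about 0.25 to 0.775 m from the base axis. Payload 4 kg.
Tool frame: the origin (TCP) lies on the mounting face of the last link; the fingertips stand 199 mm ahead of it and the grasp point (between the pads) lies grip_depth ahead of it (grip_depth is the distance from the TCP to the grasp point, in m); z points along the fingers, y is the line along which they close (so a half turn about z gives the same grasp; the last joint's range is limited). The gripper opens to 94 mm and grips with 3 to 60 N. Pads are 16 mm wide; open, the fingers measure 119 mm over their backs; the gripper's body (75 mm by 177 mm) begins 78 mm behind the grasp point.
Start: joints at [0.998, 0.087, 1.371, -0, 1.684, -0.103], TCP at [0.249, 0.49, 0.405] pointing down, gripper open.
Joint ranges: [-3.1, 3.1], [-0.76, 2.03], [0.27, 2.55], [-1.08, 4.22], [0.17, 2.65], [-2.57, 2.57]. Speed limits (rad/s): [2.79, 2.79, 3.14, 3.14, 3.14, 3.14].

### API

Orientations are given as [roll, pitch, yaw] about the fixed x, y, z axes, in that order (R = Rz(yaw) Ry(pitch) Rx(roll)).
In Python, from rig import state, grab_frame, camera_model, hand_in, grip_depth gives the robot as it stands. The module is installed in compiled form; this text tells all that it offers.
- The arm moves only by the tool servo_tool, never from a script. Its argument "moves" is a list of rows, each an object of numbers: "dx", "dy", "dz": the shift along the tool's x, y, z in m; "twist": the turn about the tool's z in rad; "hand": the finger opening in m, from 0 to 0.094. In form: [{"dx": .., "dy": .., "dz": .., "twist": .., "hand": ..}, ...]. A call has 1 to 20 rows; each row shifts and turns the commanded pose from where the row before left it, along the tool's axes as they then stand; what a row does not reach is not made up. A row lasts 1/8 s, in which the tool goes at most 62.5 mm and 10.7 degrees, less where a joint would pass 70% of its speed; a pose out of reach is approached as far as the arm can. A call is refused whole if a number of a shift passes 0.0625 or a number of a turn 0.188, either way. A call with a gripper value outside its range is refused whole. The fingers move at their own pace and stop on an object; "force" is the grip in N (left out, the last holds). Time passes only in rows, so rows that do not move let the fingers close. It gives the time, the measured TCP pose, the force, the opening and the grip force at its end, in the units of the state.
- state(): the state, without advancing time (a new reading comes with each control period).
- grab_frame(name): name is "scene" or "top"; returns the picture (480x640x3 uint8, red, green, blue); there is no depth.
- camera_model(name): a dict with "camera_matrix" (3x3 intrinsics, pixels), "eye" and "orientation" of the camera in the world. Camera axes: x right, y down, z forward; pixel columns grow to the right and rows downward; lengths in m; the calibration is good to about 2 mm. A picture is of the moment at which its call begins. camera_model takes no time and is no camera call.
- hand_in(): hands the job in; it is judged then, once.
The state is a dict: "time_s": time; "joints": joint angles; "dq": joint speeds; "tau": joint torques, N m; "ee_pos": TCP position; "ee_rot": TCP orientation; "contact_force": force on the tool from outside, world axes, zero at the start; "wrist_torque": the same for the moment, N m; "opening": opening from 0.0 (shut) to 1.0 (fully open); "finger_force": force on a finger pad.
Only numpy, scipy, OpenCV 4.12 (cv2) and the standard library are available. Lean on these libraries where they do the work, as an engineer would, in place of code of your own. Each camera call takes 0.05 s, during which the arm holds its last target. There are 200 camera calls.

### The job

Take a reading of the glass kiln: swing the cover of its peephole well aside by the cover's knob, pick up the infrared thermometer and point it straight into the open peephole from about 7 cm away, keeping it steady there for a good two seconds. Then lay the thermometer back in its sloping rest as you found it, and leave the cover open. Do not bump the kiln with the thermometer, and leave the other things on the table where they stand.

Things in the scene. Friction and masses are not known exactly. Their poses are not given: they have to be found in the camera images.
- peephole_centre (a point): Centre of the mouth of the peephole, a square hole 30 x 30 mm with a narrow brass frame, 135 mm above the table in the kiln's sloping front, which leans back 25 degrees from upright. Axes: x into the kiln along the hole's axis (25 degrees downward), y level along the front, z up the slope. The kiln is fixed but its place and yaw vary.
- cover_knob (a point): Middle of the cover's knob, where it is gripped: a black round bar 16 mm in diameter and 36 mm long standing out square from the sloping front; 14 mm of it lies outward of this point, 22 mm inward, where it meets a dark steel flap 42 mm wide and 85 mm long. It lies 62 mm from the pivot and 30 mm out from the front.
- cover_pivot (a point): Pivot of the cover, 50 mm up the slope from the peephole's centre. Its x axis points into the kiln like the peephole's; it turns with the cover: its -z axis points from the pivot to the knob. The cover turns about the x axis.
- cover (a joint): Cover angle: 0 hanging straight over the peephole, up to its stop at 1.6 rad; clear of the hole from 1.1. It swings to the peephole's -y side: from the pivot the knob lies 62 mm x sin(angle) to -y and 62 mm x cos(angle) down the slope. Stiff (0.07 N m friction): stays where left. Starts at 0 to 0.3.
- thermometer_centre (a point): Centre of the infrared thermometer's body, where it is gripped: a black flat-sided bar 120 mm long (x), 34 wide (y), 30 high (z), 0.14 to 0.28 kg, with a grey barrel 20 mm in diameter standing out 40 mm from its front end (+x), and a green-glass display on top near the tail. x: the way it looks; z: its top. In its rest the nose points 25 degrees down.
- thermometer_lens (a point): The lens at the tip of the thermometer's barrel, 100 mm in front of the body's centre and 3 mm above it; same axes as thermometer_centre. It looks along +x.
- thermometer: The thermometer as a whole; its origin is thermometer_centre, but its axes are those of the rest (x level, z up) while it lies there.
- rest_seat (a point): Where the centre of the thermometer's body lies when in its rest, 88 mm above the table. Axes: x level, the heading of the thermometer's nose; z up (the rest itself slopes down 25 degrees towards +x).
- rest: Thermometer rest, fixed (place and yaw vary), axes as rest_seat: a grey sloping spine 22 mm wide on a dark 150 x 75 mm foot. Two pairs of cheeks, 43 mm apart, as high as the body's centre line, stand 42 to 58 mm from the centre along the slope; between them the flanks are free to grip. A lip at the low end, 6 mm above the body's underside, stops it sliding.
- kiln: Bench kiln clad in bare sheet metal, 250 mm wide, 270 mm deep at its foot, 272 mm high without its top handle; origin at the middle of its foot on the table, sloping front towards its own -x, the front's lower edge 140 mm from the origin.
- vase_centre (a point): Green glass vase, 72 mm wide, 115 mm high (point: half-way up). Bystander.
- jar_a_centre (a point): Jar, 60 mm wide, 95 mm high (point: half-way up). Bystander.
- jar_b_centre (a point): Jar with a steel cap, 60 mm wide, 95 mm high (point: half-way up). Bystander.
- tin_centre (a point): Tin can, 66 mm wide, 110 mm high (point: half-way up). Bystander.
- brick_centre (a point): Firebrick, 110 x 75 x 50 mm, lying flat (point: centre). Bystander.
- spatula_grip (a point): Spatula lying flat on the table; point on its handle. Bystander.
Things that resemble listed ones, but are neither listed nor needed, are in the scene too. Of the things that look like the thermometer, the middle-sized one is meant.

How it is judged:
On the way, in this order (a step that is already met when the one before it is completed fails the run):
1. the cover is swung well aside (beyond 1.1 rad), uncovering the peephole (value of joint cover above 1.1 rad), for 0.2 s.
2. held steady 1.5 s, the thermometer looks into the open peephole: line of sight within 12 mm (each way) of its centre and 15 degrees of its axis, lens 30 to 140 mm from the hole (value of joint cover above 1.1 rad and x of peephole_centre in the frame of thermometer_lens between 0.03 and 0.14 m and y of peephole_centre in the frame of thermometer_lens between -0.012 and 0.012 m and z of peephole_centre in the frame of thermometer_lens between -0.012 and 0.012 m and angle between the x axis of thermometer_lens and the x axis of peephole_centre, either way round below 0.26 rad and linear speed of thermometer below 0.02 m/s and angular speed of thermometer below 0.15 rad/s), for 1.5 s.
At the end, for the whole second after the job is handed in: The thermometer lies released and still in its rest as it did at the start (centre within 12 mm, heading within 7 degrees, nose to the low end, display up), and the cover is still open beyond 1.1 rad (value of joint cover above 1.1 rad and distance between thermometer_centre and rest_seat below 0.012 m and angle between the y axis of thermometer_centre and the y axis of rest_seat, either way round below 0.12 rad and x of thermometer_lens in the frame of rest_seat above 0.08 m and angle between thermometer_centre's own z axis and vertical below 0.52 rad and linear speed of thermometer below 0.02 m/s and contact force between thermometer and the fingers below 0.05 N); the robot touches nothing.
It fails at once if the thermometer bumps the kiln (over 3 N) (contact force between thermometer and kiln above 3 N).
It fails at once if another thing on the table is moved by more than 30 mm (distance of any of vase_centre, jar_a_centre, jar_b_centre, tin_centre, brick_centre, spatula_grip from where it was at the start of the episode above 0.03 m).
It also fails if it takes over 64 s, if anything falls off the work surface, if the arm or the gripper's body presses on something with over 40 N, if the wrist force passes 120 N, or if a joint passes its speed limit or range.

## Working session

There is one attempt and no reset: what is moved stays moved. The work goes in short steps, Python scripts to look and compute and a tool call to move; the robot and the scene stay as the last step left them, time stands still between calls to the robot, and variables do not carry over. Pictures are saved under pics/ and viewed, at most 10 in all, crops included, and the job is handed in when it is done.

Besides the shell and the picture viewer there is one more tool, called after "Call:" as name(argument=value, ...) on one line, values as JSON. servo_tool: Moves the arm, as the interface text tells. Its arguments: {"type":"object","properties":{"moves":{"type":"array"},"force":{"type":"number"}},"required":["moves"]}

```bash
mkdir -p pics
python3 - <<'E'
from rig import *
import cv2
for n in("scene","top"):
    cv2.imwrite(f"pics/{n}0.png",grab_frame(n)[:,:,::-1])
    print(n,camera_model(n))
print(state(),grip_depth)
E
```

```text
scene {'camera_matrix': array([[478.17839634,   0.        , 312.94543942],
       [  0.        , 478.17839634, 245.42909392],
       [  0.        ,   0.        ,   1.        ]]), 'eye': array([0.97887592, 0.37094393, 1.09199446]), 'orientation': array([-2.64894799,  0.00978605,  2.09689626])}
top {'camera_matrix': array([[451.96666655,   0.        , 309.19289288],
       [  0.        , 451.96666655, 244.32710641],
       [  0.        ,   0.        ,   1.        ]]), 'eye': array([0.33825963, 0.08132103, 1.16100987]), 'orientation': array([-2.98877179,  0.02399855, -1.56569041])}
{'time_s': 0.1, 'joints': array([ 9.97902988e-01,  8.78608888e-02,  1.37210384e+00, -3.73511955e-07,
        1.68361718e+00, -1.03103930e-01]), 'dq': array([ 5.36345657e-04, -9.10257388e-04, -3.21174323e-03,  1.93223279e-04,
       -1.22054954e-04,  6.55858653e-05]), 'tau': array([ 2.75229635e-03, -3.41249478e+01, -3.03303838e+01,  7.20803509e-02,
        3.03387037e-02, -1.11395732e-04]), 'ee_pos': array([0.24893011, 0.49031863, 0.40363152]), 'ee_rot': array([-3.13961392e+00, -2.04367527e-04,  2.67180300e+00]), 'contact_force': array([ 0.3324814 , -0.45266053, -1.27057741]), 'wrist_torque': array([-0.01462694,  0.01444347,  0.02680676]), 'finger_force': 0.0, 'opening': 1.0042272318867977} 0.1804
```

View pics/scene0.png

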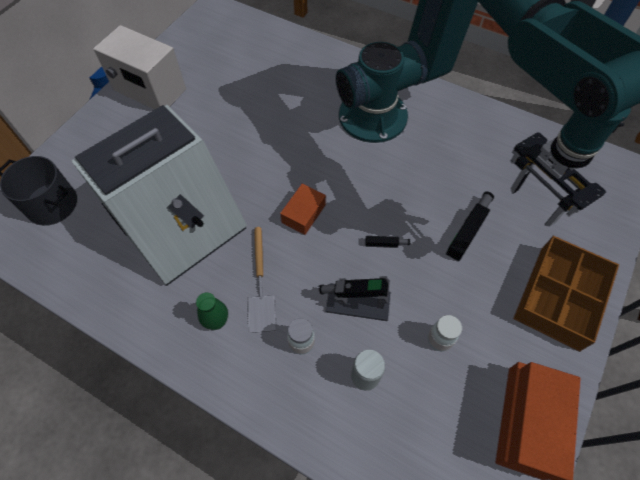

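View pics/top0.png

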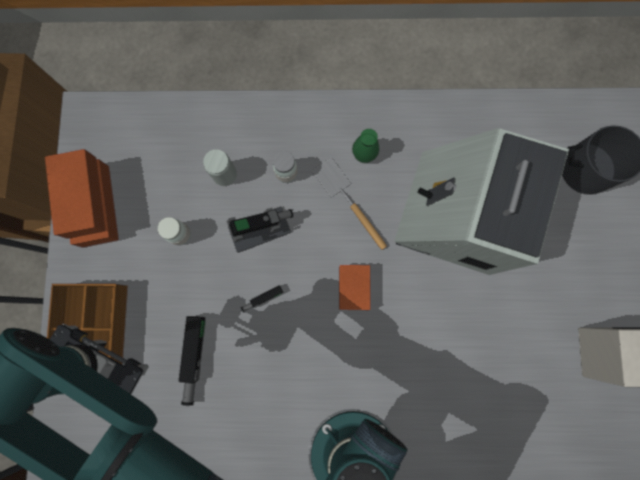

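The scene view shows the thermometer in its rest near (360,290) and the kiln front with its flap and knob near (187,212). In the top view these are near (262,227) and (437,189). I'll enlarge both.

Run:
```python
import cv2,numpy as np
s=cv2.imread("pics/scene0.png");t=cv2.imread("pics/top0.png")
c=lambda im,x,y,w,h,k:cv2.resize(im[y:y+h,x:x+w],None,fx=k,fy=k,interpolation=cv2.INTER_CUBIC)
cv2.imwrite("pics/a.png",np.hstack([c(s,310,265,90,66,4.4),c(t,220,195,90,66,4.4)])) 
cv2.imwrite("pics/b.png",np.hstack([c(s,70,100,180,190,2.2),c(t,390,115,180,190,2.2)]))
```

```text
(no output)
```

View pics/a.png

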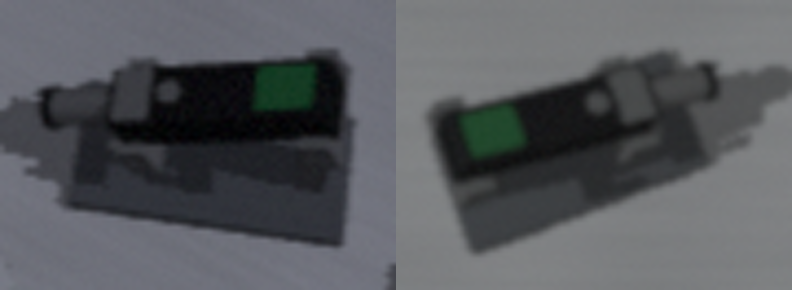

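View pics/b.png

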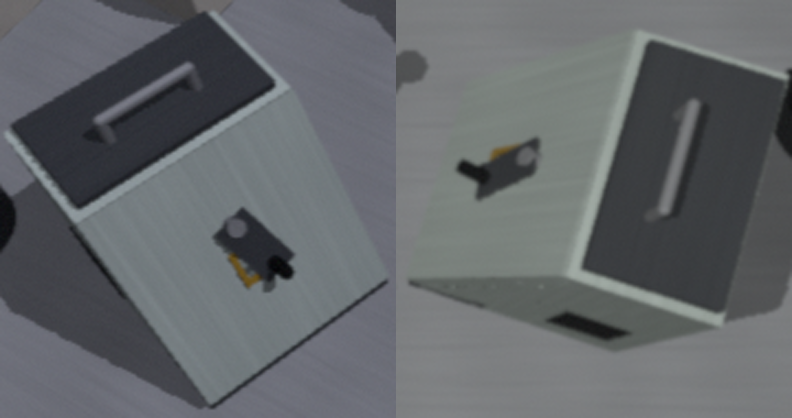

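Crop 1: the lens tip is at scene (320,289) and top (292,214), and the display is at (375,285) and (242,225). Crop 2: the kiln corners, the pivot at scene (177,204) and top (450,185.5), and the knob end at top (420,191). I'll fit the poses from these.

```bash
cat > h.py <<'E'
import numpy as np, cv2
from scipy.spatial.transform import Rotation as R
from scipy.optimize import least_squares
from rig import *
C={n:camera_model(n) for n in("scene","top")}
def proj(n,P):
    c=C[n];p=R.from_euler('xyz',c['orientation']).inv().apply(np.atleast_2d(P)-c['eye'])
    q=p@c['camera_matrix'].T; return q[:,:2]/q[:,2:]
def pose(x,y,z,yaw,pitch=0):return R.from_euler('xyz',[0,pitch,yaw]),np.array([x,y,z])
A=np.deg2rad(25)
E
python3 - <<'E'
from h import *
T=np.tan(A);ft=-.14+.272*T
K=dict(fm=(-.14,-.125,0),fp=(-.14,.125,0),tm=(ft,-.125,.272),tp=(ft,.125,.272),bm=(.13,-.125,.272),bp=(.13,.125,.272))
obs={'scene':dict(fm=(245.9,228.2),fp=(165.5,285),tm=(201.8,140),tp=(105.5,199.1),bp=(73.6,160.5),bm=(165.5,104.5)),
'top':dict(fm=(396.4,243.2),fp=(427,151),tp=(500.9,129.5),tm=(469.1,240),bp=(566.8,149.1),bm=(538.2,261.8))}
def res(v):
    r,t=pose(v[0],v[1],0,v[2]);return np.concatenate([proj(n,r.apply([K[k] for k in o])+t)-np.array(list(o.values())) for n,o in obs.items()])
f=least_squares(lambda v:res(v).ravel(),[.3,-.4,-1.3],loss='soft_l1');print("kiln",f.x);print(res(f.x).round(1).tolist())
kx,ky,kw=f.x
# peephole: y lateral unknown -> fit with pivot & knob: u lateral, angle, pivot out h
rk,tk=pose(kx,ky,0,kw); rp=rk*R.from_euler('y',A)
def pts(v):
    u,a,o=v
    h=rk.apply([-.14+.135*T,u,.135])+tk; pv=h+rp.apply([0,0,.05])
    d=np.array([0,-np.sin(a),-np.cos(a)])*.062
    return h,pv,pv+rp.apply([-o,0,0]),pv+rp.apply(d+[-.044,0,0]),pv+rp.apply(d+[-.03,0,0]),rp
def res2(v):
    _,_,p,k,_,_=pts(v);return np.concatenate([(proj('scene',p)-[177.3,203.6]).ravel(),(proj('top',p)-[450,185.5]).ravel(),(proj('top',k)-[420,190.9]).ravel(),(proj('scene',k)-[200.5,222.5]).ravel()])
g=least_squares(res2,[0,.2,.01]);print("u,ang,out",g.x,g.fun.round(1))
P=pts(g.x);print("hole",P[0],"knob",P[4], "end",P[3])
# thermometer
def res3(v):
    r,t=pose(v[0],v[1],.088,v[2],A)
    L=r.apply([[.1,0,.003],[v[3],0,.015],[v[4],0,.015]])+t
    return np.concatenate([proj('scene',L)-[[320.2,289.3],[374.8,285],[348.2,285.7]],proj('top',L)-[[291.8,213.6],[242,224.8],[265.7,218.4]]]).ravel()
q=least_squares(res3,[.5,.2,-1.3,-.03,.03]);print("th",q.x,q.fun.round(1))
np.save('fit.npy',np.r_[f.x,g.x,q.x[:3]])
E
```

```text
kiln [ 0.59898148 -0.26278918 -1.88449946]
[[6.3, 4.2], [7.4, 6.4], [0.1, -4.9], [-2.4, -1.0], [-4.1, -3.1], [0.6, -4.3], [-9.6, -1.2], [-13.0, 3.0], [-0.1, -3.8], [-0.5, 0.0], [3.1, -3.1], [1.7, 0.6]]
u,ang,out [0.00416234 0.32713379 0.00647741] [-0.9 -0.2 -0.4 -0.3 -2.1 -0.8  1.7  0.7]
hole [ 0.62671655 -0.19078531  0.135     ] knob [ 0.61729264 -0.15527309  0.13978282] end [ 0.62120804 -0.14320401  0.14569948]
th [ 0.55755618  0.24039603 -1.20828407 -0.03852841  0.02453962] [ 0.5 -0.9 -0.2 -1.   0.1 -0.6 -0.5 -0.9 -0.4 -0.9 -0.  -0.5]
```

Run:
```python
from h import *
def tri(a,b):
    Pm=[]
    for n in C:
        r=R.from_euler('xyz',C[n]['orientation']).as_matrix().T
        Pm.append(C[n]['camera_matrix']@np.c_[r,-r@C[n]['eye']])
    X=cv2.triangulatePoints(Pm[0],Pm[1],np.array(a,float),np.array(b,float)).ravel();X=X[:3]/X[3]
    return X.round(4),(proj('scene',X)-a).round(1),(proj('top',X)-b).round(1)
for k,a,b in [('fm',(245.9,228.2),(396.4,243.2)),('fp',(165.5,285),(427,151)),('tm',(201.8,140),(469.1,240)),('tp',(105.5,199.1),(500.9,129.5)),('bp',(73.6,160.5),(566.8,149.1)),('bm',(165.5,104.5),(538.2,261.8)),('piv',(177.3,203.6),(450,185.5)),('knobend',(200.5,222.5),(420,190.9)),('lens',(320.2,289.3),(291.8,213.6)),('disp',(374.8,285),(242,224.8))]:print(k,*tri(a,b))
```

```text
fm [ 0.5201 -0.115  -0.0028] [[-0.4 -0.1]] [[-0.5  0.2]]
fp [ 0.7611 -0.1939  0.0135] [[-2.3 -0.6]] [[-2.2  1.2]]
tm [ 0.4861 -0.2168  0.2553] [[-0.7 -0.2]] [[-0.7  0.4]]
tp [ 0.7181 -0.2925  0.2609] [[-0.3 -0.1]] [[-0.3  0.2]]
bp [ 0.6753 -0.4243  0.2596] [[-0.5 -0.2]] [[-0.5  0.3]]
bm [ 0.4429 -0.3514  0.2589] [[0.2 0. ]] [[ 0.2 -0.1]]
piv [ 0.6211 -0.2055  0.1813] [[-0.5 -0.1]] [[-0.5  0.3]]
knobend [ 0.6204 -0.149   0.1428] [[0.2 0. ]] [[ 0.2 -0.1]]
lens [0.5897 0.1533 0.0407] [[0.1 0. ]] [[ 0.1 -0.1]]
disp [0.5464 0.2676 0.1111] [[-0.1 -0. ]] [[-0.1  0.1]]
```

```bash
cat > fit.py <<'E'
from h import *
T=np.tan(A);H=.259;ft=-.14+H*T
K=dict(fm=(-.14,-.125,0),fp=(-.14,.125,0),tm=(ft,-.125,H),tp=(ft,.125,H),bm=(.13,-.125,H),bp=(.13,.125,H))
obs={'scene':dict(fm=(245.9,228.2),fp=(165.5,285),tm=(201.8,140),tp=(105.5,199.1),bp=(73.6,160.5),bm=(165.5,104.5)),
'top':dict(fm=(396.4,243.2),tp=(500.9,129.5),tm=(469.1,240),bp=(566.8,149.1),bm=(538.2,261.8))}
def res(v):
    r,t=pose(v[0],v[1],0,v[2]);return np.concatenate([proj(n,r.apply([K[k] for k in o])+t)-np.array(list(o.values())) for n,o in obs.items()])
f=least_squares(lambda v:res(v).ravel(),[.3,-.4,-1.3],loss='soft_l1');print("kiln",f.x);print(res(f.x).round(1).tolist())
kx,ky,kw=f.x
rk,tk=pose(kx,ky,0,kw); rp=rk*R.from_euler('y',A)
def pts(v):
    u,a,o=v
    h=rk.apply([-.14+.135*T,u,.135])+tk; pv=h+rp.apply([0,0,.05])
    d=np.array([0,-np.sin(a),-np.cos(a)])*.062
    return h,pv,pv+rp.apply([-o,0,0]),pv+rp.apply(d+[-.044,0,0]),pv+rp.apply(d+[-.03,0,0]),rp
def res2(v):
    _,_,p,k,_,_=pts(v);return np.concatenate([(proj('scene',p)-[177.3,203.6]).ravel(),(proj('top',p)-[450,185.5]).ravel(),(proj('top',k)-[420,190.9]).ravel(),(proj('scene',k)-[200.5,222.5]).ravel()])
g=least_squares(res2,[0,.2,.01]);print("u,ang,out",g.x,g.fun.round(1))
P=pts(g.x);print("hole",P[0],"pivot",P[1],"knob",P[4], "end",P[3])
E
python3 fit.py
python3 - <<'E'
from h import *
s=state();print(s['ee_rot'],s['joints'])
E
```

```text
kiln [ 0.59730073 -0.27211927 -1.88573766]
[[3.7, 2.3], [4.8, 4.1], [0.1, -1.5], [-1.3, 1.8], [-3.9, -1.6], [-0.5, -2.2], [-6.0, -0.6], [-0.7, -1.3], [-0.9, 1.0], [4.3, 0.1], [3.3, 2.3]]
u,ang,out [0.00055371 0.26733148 0.0185432 ] [-0.3 -1.6 -0.7 -0.3  1.7 -0.1 -0.9 -1.1]
hole [ 0.62169379 -0.19903199  0.135     ] pivot [ 0.61514827 -0.21912357  0.18031539] knob [ 0.61582629 -0.16416983  0.1387988 ] end [ 0.61975663 -0.1521056   0.14471546]
[-3.13961392e+00 -2.04367527e-04  2.67180300e+00] [ 9.97902988e-01  8.78608888e-02  1.37210384e+00 -3.73511955e-07
  1.68361718e+00 -1.03103930e-01]
```

Tool-down twist is enough for the whole job. The knob needs ψ≈1.256 and the thermometer needs ψ≈1.933. I'll go above the knob first.

Call:
servo_tool(moves=[{"twist": 0.177, "hand": 0.05}, {"twist": 0.177}, {"twist": 0.177}, {"twist": 0.177}, {"twist": 0.177}, {"twist": 0.177}, {"twist": 0.177}, {"twist": 0.177}])

```text
invalid input
```

Call:
servo_tool(moves=[{"dx": -0.018, "dy": 0.0196, "dz": -0.008}, {"dx": -0.036, "dy": 0.0393, "dz": -0.008}, {"dx": -0.036, "dy": 0.0393}, {"dx": -0.036, "dy": 0.0393}, {"dx": -0.036, "dy": 0.0393}, {"dx": -0.036, "dy": 0.0393}, {"dx": -0.036, "dy": 0.0393}, {"dx": -0.036, "dy": 0.0393}, {"dx": -0.036, "dy": 0.0393}, {"dx": -0.036, "dy": 0.0393}, {"dx": -0.036, "dy": 0.0393}, {"dx": -0.036, "dy": 0.0393}, {"dx": -0.036, "dy": 0.0393}, {"dx": -0.036, "dy": 0.0393}, {"dx": -0.018, "dy": 0.0196}, {}])

```text
invalid input
```

Run:
```python
from h import *
s=state();p=s['ee_pos'];r=R.from_euler('xyz',s['ee_rot']);print(p,s['ee_rot'],s['opening'],s['joints'])
g=p+r.apply([0,0,grip_depth]);print("grasp",g)
d=r.inv().apply(np.array([.6165,-.160,.139])-g);print("to knob, tool",d)
im=np.hstack([cv2.resize(grab_frame(n)[y:y+130,x:x+130,::-1],(400,400),interpolation=cv2.INTER_CUBIC) for n,x,y in(("scene",120,150),("top",370,120))]);cv2.imwrite("pics/c.png",im)
for n in C:print(n,proj(n,g),proj(n,p+r.apply([[0,0,.199]])))
```

```text
[0.24893011 0.49031863 0.40363152] [-3.13961392e+00 -2.04367527e-04  2.67180300e+00] 1.0042272318867977 [ 9.97902988e-01  8.78608888e-02  1.37210384e+00 -3.73511955e-07
  1.68361718e+00 -1.03103930e-01]
grasp [0.24873564 0.49001703 0.22323188]
to knob, tool [-0.62220116 -0.41294279  0.08492199]
scene [[534.5350394  201.42504934]] [[531.14252029 206.11372379]]
top [[119.91673395 357.26076355]] [[123.84036362 356.42500436]]
```

View pics/c.png

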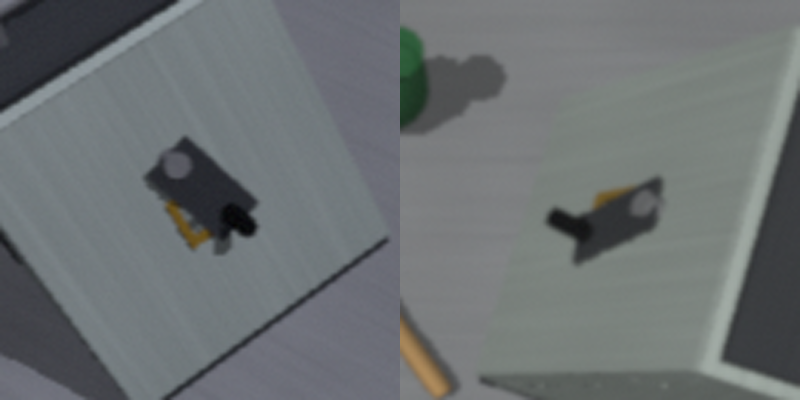

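No move was made: the rows were refused, probably because every field is required. The crop shows the knob end at scene (199,223) and top (419,190), which matches the earlier reading.

Call:
servo_tool(moves=[{"dx": 0, "dy": 0, "dz": 0, "twist": 0.177, "hand": 0.05}, {"dx": 0, "dy": 0, "dz": 0, "twist": 0.177, "hand": 0.05}, {"dx": 0, "dy": 0, "dz": 0, "twist": 0.177, "hand": 0.05}, {"dx": 0, "dy": 0, "dz": 0, "twist": 0.177, "hand": 0.05}, {"dx": 0, "dy": 0, "dz": 0, "twist": 0.177, "hand": 0.05}, {"dx": 0, "dy": 0, "dz": 0, "twist": 0.177, "hand": 0.05}, {"dx": 0, "dy": 0, "dz": 0, "twist": 0.177, "hand": 0.05}, {"dx": 0, "dy": 0, "dz": 0, "twist": 0.177, "hand": 0.05}])

```text
time_s: 1.2
ee_pos: [0.249, 0.4904, 0.4044]
ee_rot: [-3.141, 0.001, 1.25]
contact_force: [0.4, 0.1, -0.3]
opening: 0.535
finger_force: 0.0
```

Call:
servo_tool(moves=[{"dx": -0.018, "dy": 0.0196, "dz": -0.008, "twist": 0, "hand": 0.05}, {"dx": -0.036, "dy": 0.0393, "dz": -0.008, "twist": 0, "hand": 0.05}, {"dx": -0.036, "dy": 0.0393, "dz": 0, "twist": 0, "hand": 0.05}, {"dx": -0.036, "dy": 0.0393, "dz": 0, "twist": 0, "hand": 0.05}, {"dx": -0.036, "dy": 0.0393, "dz": 0, "twist": 0, "hand": 0.05}, {"dx": -0.036, "dy": 0.0393, "dz": 0, "twist": 0, "hand": 0.05}, {"dx": -0.036, "dy": 0.0393, "dz": 0, "twist": 0, "hand": 0.05}, {"dx": -0.036, "dy": 0.0393, "dz": 0, "twist": 0, "hand": 0.05}, {"dx": -0.036, "dy": 0.0393, "dz": 0, "twist": 0, "hand": 0.05}, {"dx": -0.036, "dy": 0.0393, "dz": 0, "twist": 0, "hand": 0.05}, {"dx": -0.036, "dy": 0.0393, "dz": 0, "twist": 0, "hand": 0.05}, {"dx": -0.036, "dy": 0.0393, "dz": 0, "twist": 0, "hand": 0.05}, {"dx": -0.036, "dy": 0.0393, "dz": 0, "twist": 0, "hand": 0.05}, {"dx": -0.036, "dy": 0.0393, "dz": 0, "twist": 0, "hand": 0.05}, {"dx": -0.018, "dy": 0.0196, "dz": 0, "twist": 0, "hand": 0.05}, {"dx": 0, "dy": 0, "dz": 0, "twist": 0, "hand": 0.05}])

```text
time_s: 3.2
ee_pos: [0.6164, -0.161, 0.4192]
ee_rot: [-3.139, -0.0, 1.253]
contact_force: [0.0, 0.0, 0.2]
opening: 0.532
finger_force: 0.0
```

Run:
```python
from h import *
s=state();p=s['ee_pos'];r=R.from_euler('xyz',s['ee_rot']);print(p,s['ee_rot'],s['opening'],s['joints'])
g=p+r.apply([0,0,grip_depth]);print("grasp",g)
d=r.inv().apply(np.array([.6165,-.160,.139])-g);print("to knob, tool",d)
im=np.hstack([cv2.resize(grab_frame(n)[y:y+130,x:x+130,::-1],(400,400),interpolation=cv2.INTER_CUBIC) for n,x,y in(("scene",120,150),("top",370,120))]);cv2.imwrite("pics/d.png",im)
for n in C:print(n,proj(n,g),proj(n,p+r.apply([[0,.033,.199],[0,-.033,.199]])))
```

```text
[ 0.61636754 -0.1609848   0.41916146] [-3.13934376e+00 -1.40251821e-04  1.25317832e+00] 0.5322745567852616 [-3.44460177e-01  2.82568815e-01  1.11529728e+00  8.10841762e-05
  1.74597840e+00 -2.68282813e-02]
grasp [ 0.61599003 -0.16083406  0.23876192]
to knob, tool [0.00093761 0.00044833 0.09976129]
scene [[187.79406073 195.71119849]] [[177.26721598 209.06339028]
 [202.20385613 192.11035536]]
top [[435.89447995 180.50303429]] [[437.9707524  168.93182014]
 [429.36039626 197.32198829]]
```

View pics/d.png

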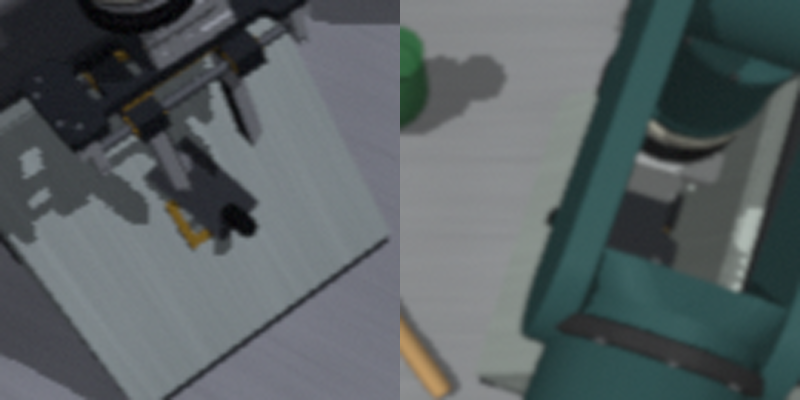

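The fingers straddle the knob's line as projected, with tips at scene (180,211) and (202,195). I'll descend with a 4 mm outward bias and close gently.

Call:
servo_tool(moves=[{"dx": 0.004, "dy": 0, "dz": 0.02, "twist": 0, "hand": 0.05}, {"dx": 0, "dy": 0, "dz": 0.025, "twist": 0, "hand": 0.05}, {"dx": 0, "dy": 0, "dz": 0.02, "twist": 0, "hand": 0.05}, {"dx": 0, "dy": 0, "dz": 0.02, "twist": 0, "hand": 0.05}, {"dx": 0, "dy": 0, "dz": 0.015, "twist": 0, "hand": 0.05}, {"dx": 0, "dy": 0, "dz": 0, "twist": 0, "hand": 0.0}, {"dx": 0, "dy": 0, "dz": 0, "twist": 0, "hand": 0.0}, {"dx": 0, "dy": 0, "dz": 0, "twist": 0, "hand": 0.0}, {"dx": 0, "dy": 0, "dz": 0, "twist": 0, "hand": 0.0}], force=6)

```text
time_s: 4.42
ee_pos: [0.6175, -0.1556, 0.3219]
ee_rot: [3.139, -0.0, 1.256]
contact_force: [0.2, 0.5, 1.6]
opening: 0.169
finger_force: 6.0
```

Knob gripped: the opening reads 16 mm. Swinging along the arc.

Call:
servo_tool(moves=[{"dx": -0.0018, "dy": -0.011, "dz": -0.0038, "twist": 0, "hand": 0}, {"dx": -0.0026, "dy": -0.01, "dz": -0.0056, "twist": 0, "hand": 0}, {"dx": -0.0034, "dy": -0.0086, "dz": -0.0073, "twist": 0, "hand": 0}, {"dx": -0.0038, "dy": -0.0067, "dz": -0.0081, "twist": 0, "hand": 0}, {"dx": -0.0045, "dy": -0.0052, "dz": -0.0096, "twist": 0, "hand": 0}, {"dx": -0.0048, "dy": -0.0031, "dz": -0.0102, "twist": 0, "hand": 0}, {"dx": 0, "dy": 0, "dz": 0, "twist": 0, "hand": 0}, {"dx": 0, "dy": 0, "dz": 0, "twist": 0, "hand": 0}], force=5)

```text
time_s: 5.42
ee_pos: [0.5685, -0.162, 0.3664]
ee_rot: [3.138, 0.001, 1.255]
contact_force: [4.9, -1.7, 2.2]
opening: 0.168
finger_force: 5.0
```

Call:
servo_tool(moves=[{"dx": 0, "dy": 0, "dz": 0, "twist": 0, "hand": 0.05}, {"dx": 0, "dy": 0, "dz": 0, "twist": 0, "hand": 0.05}, {"dx": 0, "dy": 0, "dz": 0, "twist": 0, "hand": 0.05}, {"dx": 0.01, "dy": 0, "dz": -0.03, "twist": 0, "hand": 0.06}, {"dx": 0.02, "dy": 0, "dz": -0.03, "twist": 0, "hand": 0.06}, {"dx": 0.06, "dy": 0, "dz": 0, "twist": -0.11, "hand": 0.06}, {"dx": 0.06, "dy": 0, "dz": 0, "twist": -0.11, "hand": 0.06}, {"dx": 0.06, "dy": 0, "dz": 0, "twist": -0.11, "hand": 0.06}, {"dx": 0.06, "dy": 0, "dz": 0, "twist": -0.11, "hand": 0.06}, {"dx": 0.06, "dy": 0, "dz": 0, "twist": -0.11, "hand": 0.06}, {"dx": 0.04, "dy": 0, "dz": 0, "twist": -0.127, "hand": 0.06}, {"dx": 0, "dy": 0, "dz": 0, "twist": 0, "hand": 0.06}])

```text
time_s: 6.92
ee_pos: [0.5953, 0.2039, 0.4247]
ee_rot: [-3.14, -0.001, 1.938]
contact_force: [0.4, -0.8, 0.2]
opening: 0.638
finger_force: 0.0
```

Run:
```python
from h import *
s=state();p=s['ee_pos'];r=R.from_euler('xyz',s['ee_rot']);print(p,s['ee_rot'],s['opening'],s['joints'])
g=p+r.apply([0,0,grip_depth]);print("grasp",g)
d=r.inv().apply(np.array([.5576,.2404,.088])-g);print("to th, tool",d)
im=np.hstack([cv2.resize(grab_frame(n)[y:y+130,x:x+130,::-1],(400,400),interpolation=cv2.INTER_CUBIC) for n,x,y in(("scene",120,150),("top",370,120))]);cv2.imwrite("pics/e.png",im)
```

```text
[0.59530978 0.20394134 0.42472082] [-3.14002006e+00 -6.49825910e-04  1.93767438e+00] 0.6384844150917444 [ 2.39875258e-01  2.64124865e-01  1.12721997e+00  4.52808432e-04
  1.75189003e+00 -1.26922122e-01]
grasp [0.59500291 0.20394901 0.24432108]
to th, tool [ 0.04734019 -0.02159283  0.15638602]
```

View pics/e.png

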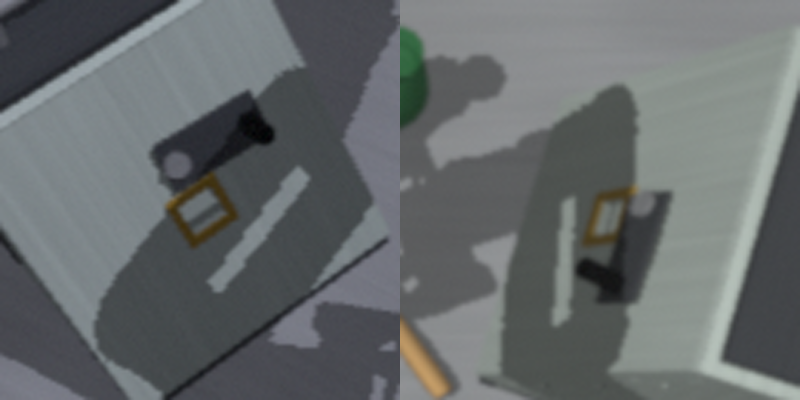

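The cover is open at about 1.45 rad or more. The hole centre is at scene (185.6,218.2) and top (437.9,190.2). I'll triangulate it and work out the reading pose.

Run:
```python
from h import *
f=least_squares(lambda v:np.r_[(proj('scene',v)-[185.6,218.2]).ravel(),(proj('top',v)-[437.9,190.2]).ravel()],[.62,-.19,.135]);print("hole free",f.x,f.fun.round(2))
f=least_squares(lambda v:np.r_[(proj('scene',[*v,.135])-[185.6,218.2]).ravel(),(proj('top',[*v,.135])-[437.9,190.2]).ravel()],[.62,-.19]);print("hole z135",f.x,f.fun.round(2))
h=np.r_[f.x,.135];w=-1.885
c=h-R.from_euler('xyz',[0,A,w]).apply([.175,0,.003]);print("th centre target",c)
```

```text
hole free [ 0.62458998 -0.19251148  0.13271199] [ 0.03  0.01  0.03 -0.01]
hole z135 [ 0.62462642 -0.19166703] [ 0.07 -0.34 -0.09 -0.3 ]
th centre target [ 0.67403625 -0.03962218  0.20623927]
```

Call:
servo_tool(moves=[{"dx": 0.024, "dy": -0.011, "dz": 0.02, "twist": 0, "hand": 0.07}, {"dx": 0.023, "dy": -0.0105, "dz": 0.03, "twist": 0, "hand": 0.07}, {"dx": 0, "dy": 0, "dz": 0.03, "twist": 0, "hand": 0.07}, {"dx": 0, "dy": 0, "dz": 0, "twist": 0, "hand": 0.07}])

```text
time_s: 7.52
ee_pos: [0.5593, 0.2358, 0.3421]
ee_rot: [-3.135, 0.0, 1.93]
contact_force: [0.0, -0.5, 1.1]
opening: 0.747
finger_force: 0.0
```

Run:
```python
from h import *
s=state();p=s['ee_pos'];r=R.from_euler('xyz',s['ee_rot']);print(p,s['ee_rot'])
g=p+r.apply([0,0,grip_depth])
print("to th, tool",r.inv().apply(np.array([.5576,.2404,.088])-g))
im=cv2.resize(grab_frame("scene")[230:350,290:430,::-1],(700,600),interpolation=cv2.INTER_CUBIC);cv2.imwrite("pics/f.png",im)
print(((proj('scene',p+r.apply([[0,.035,.199],[0,-.035,.199]]))-[290,230])*5).round())
```

```text
[0.55930003 0.23576196 0.34209761] [-3.13479314e+00  1.22577495e-04  1.93033221e+00]
to th, tool [0.00497077 0.00176824 0.07369085]
[[342. 307.]
 [362. 161.]]
```

View pics/f.png

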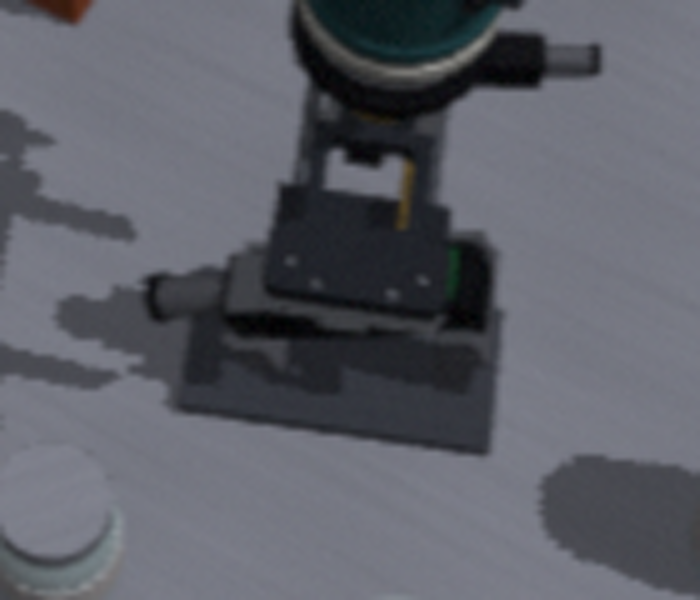

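The gripper is aligned over the body at crop (360,290), with the nose at left (155,297). Descending and gripping.

Call:
servo_tool(moves=[{"dx": 0.005, "dy": 0.0018, "dz": 0.02, "twist": 0, "hand": 0.07}, {"dx": 0, "dy": 0, "dz": 0.02, "twist": 0, "hand": 0.07}, {"dx": 0, "dy": 0, "dz": 0.02, "twist": 0, "hand": 0.07}, {"dx": 0, "dy": 0, "dz": 0.0137, "twist": 0, "hand": 0.07}, {"dx": 0, "dy": 0, "dz": 0, "twist": 0, "hand": 0.07}, {"dx": 0, "dy": 0, "dz": 0, "twist": 0, "hand": 0.02}, {"dx": 0, "dy": 0, "dz": 0, "twist": 0, "hand": 0.02}, {"dx": 0, "dy": 0, "dz": 0, "twist": 0, "hand": 0.02}, {"dx": 0, "dy": 0, "dz": 0, "twist": 0, "hand": 0.02}, {"dx": 0, "dy": 0, "dz": 0, "twist": 0, "hand": 0.02}, {"dx": 0, "dy": 0, "dz": 0, "twist": 0, "hand": 0.02}], force=35)

```text
time_s: 8.95
ee_pos: [0.5594, 0.2424, 0.2719]
ee_rot: [-3.141, 0.0, 1.933]
contact_force: [-1.3, -2.6, 3.8]
opening: 0.36
finger_force: 35.0
```

Call:
servo_tool(moves=[{"dx": 0, "dy": 0, "dz": -0.008, "twist": 0, "hand": 0.02}, {"dx": 0, "dy": 0, "dz": -0.016, "twist": 0, "hand": 0.02}, {"dx": 0, "dy": 0, "dz": -0.02, "twist": 0, "hand": 0.02}, {"dx": 0, "dy": 0, "dz": -0.024, "twist": 0, "hand": 0.02}, {"dx": 0, "dy": 0, "dz": -0.024, "twist": 0.04, "hand": 0.02}, {"dx": 0, "dy": 0, "dz": -0.02, "twist": 0.08, "hand": 0.02}, {"dx": 0, "dy": 0, "dz": -0.016, "twist": 0.09, "hand": 0.02}, {"dx": 0, "dy": 0, "dz": -0.008, "twist": 0.09, "hand": 0.02}, {"dx": 0, "dy": 0, "dz": 0, "twist": 0.09, "hand": 0.02}, {"dx": 0, "dy": 0, "dz": 0, "twist": 0.09, "hand": 0.02}, {"dx": 0, "dy": 0, "dz": 0, "twist": 0.09, "hand": 0.02}, {"dx": 0, "dy": 0, "dz": 0, "twist": 0.07, "hand": 0.02}, {"dx": 0, "dy": 0, "dz": 0, "twist": 0.037, "hand": 0.02}, {"dx": 0, "dy": 0, "dz": 0, "twist": 0, "hand": 0.02}], force=35)

```text
time_s: 10.7
ee_pos: [0.5595, 0.2427, 0.408]
ee_rot: [3.141, -0.001, 1.256]
contact_force: [0.4, 0.2, -2.5]
opening: 0.357
finger_force: 35.0
```

Run:
```python
from h import *
s=state();p=s['ee_pos'];r=R.from_euler('xyz',s['ee_rot']);print(p,s['ee_rot'],s['opening'])
w=s['ee_rot'][2]-np.pi
g=p+r.apply([0,0,grip_depth]);c=g+[-.002,-.002,-.0035]
print("to target",r.inv().apply(np.array([.67404,-.03962,.20624])-c))
rt=R.from_euler('xyz',[0,A,w]);L=c+rt.apply([[.1,0,.003],[.0245,0,.015],[-.0385,0,.015]])
c=proj('scene',L).mean(0).astype(int);x,y=c-[70,60]
im=cv2.resize(grab_frame("scene")[y:y+120,x:x+140,::-1],(700,600),interpolation=cv2.INTER_CUBIC);cv2.imwrite("pics/g.png",im)
print(x,y,((proj('scene',L)-[x,y])*5).round())
```

```text
[0.55949164 0.24270426 0.40803683] [ 3.14113537e+00 -5.65734498e-04  1.25633806e+00] 0.35684518299147855
to target [-0.23064188  0.19744734  0.01785669]
286 191 [[242. 249.]
 [352. 300.]
 [459. 364.]]
```

View pics/g.png

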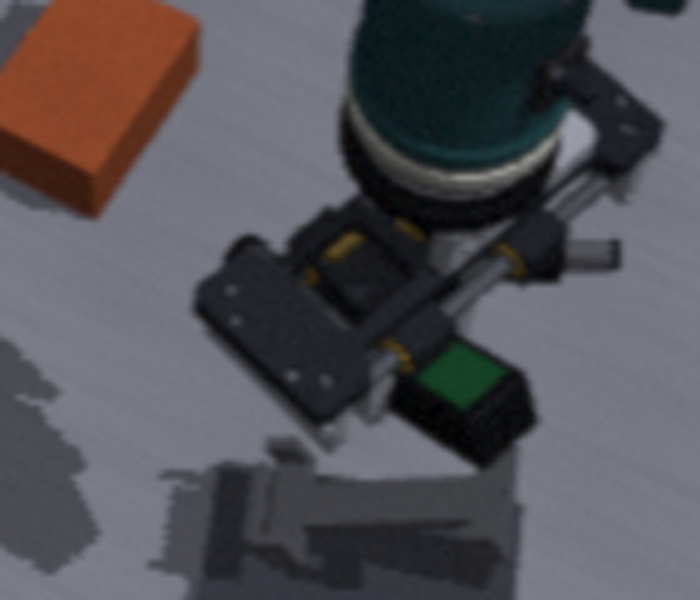

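The thermometer is held with its display at crop (463,376) and lens tip near (243,243), about 3 mm from prediction. Moving to the reading pose.

Call:
servo_tool(moves=[{"dx": -0.006, "dy": 0.008, "dz": 0, "twist": 0, "hand": 0.02}, {"dx": -0.014, "dy": 0.016, "dz": 0, "twist": 0, "hand": 0.02}, {"dx": -0.02, "dy": 0.022, "dz": 0, "twist": 0, "hand": 0.02}, {"dx": -0.025, "dy": 0.025, "dz": 0, "twist": 0, "hand": 0.02}, {"dx": -0.028, "dy": 0.027, "dz": 0.002, "twist": 0, "hand": 0.02}, {"dx": -0.028, "dy": 0.027, "dz": 0.003, "twist": 0, "hand": 0.02}, {"dx": -0.028, "dy": 0.025, "dz": 0.003, "twist": 0, "hand": 0.02}, {"dx": -0.025, "dy": 0.02, "dz": 0.003, "twist": 0, "hand": 0.02}, {"dx": -0.022, "dy": 0.015, "dz": 0.003, "twist": 0, "hand": 0.02}, {"dx": -0.018, "dy": 0.0084, "dz": 0.0029, "twist": 0, "hand": 0.02}, {"dx": -0.0126, "dy": 0.004, "dz": 0.001, "twist": 0, "hand": 0.02}, {"dx": -0.004, "dy": 0, "dz": 0, "twist": 0, "hand": 0.02}, {"dx": 0, "dy": 0, "dz": 0, "twist": 0, "hand": 0.02}, {"dx": 0, "dy": 0, "dz": 0, "twist": 0, "hand": 0.02}])

```text
time_s: 12.5
ee_pos: [0.6756, -0.0368, 0.3901]
ee_rot: [3.141, -0.001, 1.257]
contact_force: [-0.4, -0.2, -2.1]
opening: 0.355
finger_force: 35.0
```

Run:
```python
from h import *
s=state();p=s['ee_pos'];r=R.from_euler('xyz',s['ee_rot']);print(p,s['ee_rot'],s['opening'])
w=s['ee_rot'][2]-np.pi
g=p+r.apply([0,0,grip_depth]);c=g+[-.002,-.002,-.0035]
print("to target",r.inv().apply(np.array([.67404,-.03962,.20624])-c))
rt=R.from_euler('xyz',[0,A,w]);L=c+rt.apply([[.1,0,.003],[.0245,0,.015],[-.0385,0,.015]])
ims=[]
for n in C:
    x,y=proj(n,L).mean(0).astype(int)-[65,75]
    ims.append(cv2.resize(grab_frame(n)[y:y+150,x:x+130,::-1],(400,462),interpolation=cv2.INTER_CUBIC))
    print(n,x,y,((proj(n,L)-[x,y])*400/130).round().tolist())
cv2.imwrite("pics/i.png",np.hstack(ims))
```

```text
[ 0.67559743 -0.03680107  0.39011402] [ 3.14104367e+00 -5.30224630e-04  1.25711066e+00] 0.35471229212731986
to target [-7.38041801e-04  5.74641974e-04 -2.60077828e-05]
scene 148 164 [[160.0, 202.0], [200.0, 230.0], [244.0, 267.0]]
top 322 88 [[277.0, 275.0], [203.0, 230.0], [129.0, 193.0]]
```

View pics/i.png

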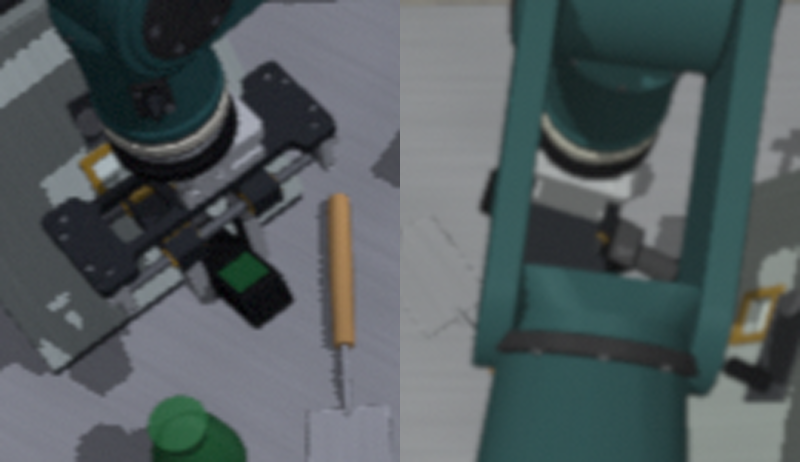

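The scene half shows the display at (243,271), about 1 px from prediction. The top half shows the barrel from (630,247) to (675,265), and the hole frame at (757,315). I'll check the barrel line numerically, and use that time as part of the hold.

Run:
```python
from h import *
s=state();p=s['ee_pos'];r=R.from_euler('xyz',s['ee_rot']);w=s['ee_rot'][2]-np.pi
c=p+r.apply([0,0,grip_depth])+[-.002,-.002,-.0035]
rt=R.from_euler('xyz',[0,A,w])
for y in(-.01,0,.01):print(y,proj('top',c+rt.apply([[x,y,.003] for x in(.06,.08,.1)])).round(1).tolist())
im=grab_frame("top");print("cols 392..414, rows 160..185");print(im[160:186,392:415].mean(2).astype(int))
```

```text
-0.01 [[396.6, 174.3], [403.7, 177.9], [410.7, 181.4]]
0 [[397.8, 170.2], [405.0, 173.8], [412.0, 177.3]]
0.01 [[399.1, 166.1], [406.2, 169.7], [413.2, 173.2]]
cols 392..414, rows 160..185
[[ 35  51  64  71  79  93 113 129 138 140 141 141 140 128 108  96  93  93
   93  92  93  88  74]
 [ 40  55  64  65  66  70  85 106 122 133 140 142 141 130 111  95  93  94
   94  94  92  87  73]
 [ 47  61  65  66  65  67  69  77  92 115 137 142 141 134 116  98  93  93
   93  93  92  84  67]
 [ 50  63  67  67  66  66  65  65  72 103 133 142 141 128 107  96  93  93
   93  94  92  83  65]
 [ 55  64  65  66  65  66  66  65  71 102 134 141 136 120 100  93  93  94
   93  93  91  83  65]
 [ 60  65  67  66  66  66  65  62  73 107 134 140 129 108  95  94  94  93
   93  93  91  82  62]
 [ 63  66  66  67  66  65  65  63  74 108 131 136 126 103  93  93  93  93
   94  92  89  79  60]
 [ 66  71  71  68  69  67  64  57  64  91 113 125 118 100  93  92  92  93
   93  91  88  75  57]
 [ 71  80  79  74  74  70  61  52  55  68  83  95 100  92  92  93  94  93
   94  92  86  72  55]
 [ 72  81  84  83  81  76  61  52  57 
[... 911 characters left out ...]
 54  44  46  49  50]
 [ 72  72  72  72  73  74  76  78  83  84  82  75  69  66  67  67  66  64
   57  53  55  56  55]
 [ 72  72  72  72  71  70  71  73  73  73  72  73  72  72  73  72  73  73
   73  71  68  66  64]
 [ 72  72  71  71  71  70  71  71  71  72  72  73  73  73  75  74  75  76
   75  75  72  71  70]
 [ 71  71  72  71  71  71  71  72  71  72  72  71  72  73  74  74  74  75
   75  74  71  71  70]
 [ 71  71  71  70  72  72  71  71  71  71  70  71  73  74  72  72  74  74
   72  70  69  69  68]
 [ 73  70  71  72  71  71  71  71  70  70  72  71  71  71  72  73  72  72
   70  68  68  67  65]
 [ 72  70  70  71  70  71  71  72  71  70  72  72  72  71  72  72  71  69
   68  67  66  65  64]]
```

The barrel centreline matches the prediction to within 0.5 px and extends exactly through the hole pixel. Holding.

Call:
servo_tool(moves=[{"dx": 0, "dy": 0, "dz": 0, "twist": 0, "hand": 0.02}, {"dx": 0, "dy": 0, "dz": 0, "twist": 0, "hand": 0.02}, {"dx": 0, "dy": 0, "dz": 0, "twist": 0, "hand": 0.02}, {"dx": 0, "dy": 0, "dz": 0, "twist": 0, "hand": 0.02}, {"dx": 0, "dy": 0, "dz": 0, "twist": 0, "hand": 0.02}, {"dx": 0, "dy": 0, "dz": 0, "twist": 0, "hand": 0.02}, {"dx": 0, "dy": 0, "dz": 0, "twist": 0, "hand": 0.02}, {"dx": 0, "dy": 0, "dz": 0, "twist": 0, "hand": 0.02}, {"dx": 0, "dy": 0, "dz": 0, "twist": 0, "hand": 0.02}, {"dx": 0, "dy": 0, "dz": 0, "twist": 0, "hand": 0.02}, {"dx": 0, "dy": 0, "dz": 0, "twist": 0, "hand": 0.02}, {"dx": 0, "dy": 0, "dz": 0, "twist": 0, "hand": 0.02}, {"dx": 0, "dy": 0, "dz": 0, "twist": 0, "hand": 0.02}, {"dx": 0, "dy": 0, "dz": 0, "twist": 0, "hand": 0.02}, {"dx": 0, "dy": 0, "dz": 0, "twist": 0, "hand": 0.02}, {"dx": 0, "dy": 0, "dz": 0, "twist": 0, "hand": 0.02}, {"dx": 0, "dy": 0, "dz": 0, "twist": 0, "hand": 0.02}, {"dx": 0, "dy": 0, "dz": 0, "twist": 0, "hand": 0.02}, {"dx": 0, "dy": 0, "dz": 0, "twist": 0, "hand": 0.02}, {"dx": 0, "dy": 0, "dz": 0, "twist": 0, "hand": 0.02}])

```text
time_s: 15.15
ee_pos: [0.6757, -0.0377, 0.3897]
ee_rot: [-3.142, -0.0, 1.256]
contact_force: [0.3, -0.3, -1.7]
opening: 0.359
finger_force: 35.0
```

The pitch in the hand is the least certain quantity, so I'll also hold 6 mm lower and 5 mm higher than nominal.

Call:
servo_tool(moves=[{"dx": 0, "dy": 0, "dz": 0.003, "twist": 0, "hand": 0.02}, {"dx": 0, "dy": 0, "dz": 0.003, "twist": 0, "hand": 0.02}, {"dx": 0, "dy": 0, "dz": 0, "twist": 0, "hand": 0.02}, {"dx": 0, "dy": 0, "dz": 0, "twist": 0, "hand": 0.02}, {"dx": 0, "dy": 0, "dz": 0, "twist": 0, "hand": 0.02}, {"dx": 0, "dy": 0, "dz": 0, "twist": 0, "hand": 0.02}, {"dx": 0, "dy": 0, "dz": 0, "twist": 0, "hand": 0.02}, {"dx": 0, "dy": 0, "dz": 0, "twist": 0, "hand": 0.02}, {"dx": 0, "dy": 0, "dz": 0, "twist": 0, "hand": 0.02}, {"dx": 0, "dy": 0, "dz": 0, "twist": 0, "hand": 0.02}, {"dx": 0, "dy": 0, "dz": 0, "twist": 0, "hand": 0.02}, {"dx": 0, "dy": 0, "dz": 0, "twist": 0, "hand": 0.02}, {"dx": 0, "dy": 0, "dz": 0, "twist": 0, "hand": 0.02}, {"dx": 0, "dy": 0, "dz": 0, "twist": 0, "hand": 0.02}, {"dx": 0, "dy": 0, "dz": 0, "twist": 0, "hand": 0.02}, {"dx": 0, "dy": 0, "dz": 0, "twist": 0, "hand": 0.02}, {"dx": 0, "dy": 0, "dz": 0, "twist": 0, "hand": 0.02}, {"dx": 0, "dy": 0, "dz": 0, "twist": 0, "hand": 0.02}, {"dx": 0, "dy": 0, "dz": 0, "twist": 0, "hand": 0.02}])

```text
time_s: 17.52
ee_pos: [0.6757, -0.0377, 0.3837]
ee_rot: [-3.142, -0.0, 1.256]
contact_force: [0.5, -0.6, -2.7]
opening: 0.361
finger_force: 35.0
```

Call:
servo_tool(moves=[{"dx": 0, "dy": 0, "dz": -0.005, "twist": 0, "hand": 0.02}, {"dx": 0, "dy": 0, "dz": -0.006, "twist": 0, "hand": 0.02}, {"dx": 0, "dy": 0, "dz": 0, "twist": 0, "hand": 0.02}, {"dx": 0, "dy": 0, "dz": 0, "twist": 0, "hand": 0.02}, {"dx": 0, "dy": 0, "dz": 0, "twist": 0, "hand": 0.02}, {"dx": 0, "dy": 0, "dz": 0, "twist": 0, "hand": 0.02}, {"dx": 0, "dy": 0, "dz": 0, "twist": 0, "hand": 0.02}, {"dx": 0, "dy": 0, "dz": 0, "twist": 0, "hand": 0.02}, {"dx": 0, "dy": 0, "dz": 0, "twist": 0, "hand": 0.02}, {"dx": 0, "dy": 0, "dz": 0, "twist": 0, "hand": 0.02}, {"dx": 0, "dy": 0, "dz": 0, "twist": 0, "hand": 0.02}, {"dx": 0, "dy": 0, "dz": 0, "twist": 0, "hand": 0.02}, {"dx": 0, "dy": 0, "dz": 0, "twist": 0, "hand": 0.02}, {"dx": 0, "dy": 0, "dz": 0, "twist": 0, "hand": 0.02}, {"dx": 0, "dy": 0, "dz": 0, "twist": 0, "hand": 0.02}, {"dx": 0, "dy": 0, "dz": 0, "twist": 0, "hand": 0.02}, {"dx": 0, "dy": 0, "dz": 0, "twist": 0, "hand": 0.02}, {"dx": 0, "dy": 0, "dz": 0, "twist": 0, "hand": 0.02}, {"dx": 0, "dy": 0, "dz": 0, "twist": 0, "hand": 0.02}])

```text
time_s: 19.9
ee_pos: [0.6757, -0.0378, 0.3947]
ee_rot: [3.142, -0.0, 1.256]
contact_force: [-0.3, -0.1, -3.1]
opening: 0.359
finger_force: 35.0
```

Call:
servo_tool(moves=[{"dx": 0.004, "dy": 0, "dz": 0, "twist": 0, "hand": 0.02}, {"dx": 0.014, "dy": -0.006, "dz": -0.004, "twist": 0, "hand": 0.02}, {"dx": 0.022, "dy": -0.015, "dz": -0.006, "twist": 0, "hand": 0.02}, {"dx": 0.028, "dy": -0.024, "dz": -0.003, "twist": 0, "hand": 0.02}, {"dx": 0.028, "dy": -0.027, "dz": 0, "twist": 0, "hand": 0.02}, {"dx": 0.028, "dy": -0.027, "dz": 0, "twist": 0, "hand": 0.02}, {"dx": 0.028, "dy": -0.027, "dz": 0, "twist": 0, "hand": 0.02}, {"dx": 0.026, "dy": -0.025, "dz": 0, "twist": 0, "hand": 0.02}, {"dx": 0.022, "dy": -0.02, "dz": 0, "twist": 0, "hand": 0.02}, {"dx": 0.018, "dy": -0.015, "dz": 0, "twist": 0, "hand": 0.02}, {"dx": 0.01, "dy": -0.0084, "dz": 0, "twist": 0, "hand": 0.02}, {"dx": 0.0026, "dy": -0.003, "dz": 0, "twist": 0, "hand": 0.02}, {"dx": 0, "dy": 0, "dz": 0, "twist": -0.04, "hand": 0.02}, {"dx": 0, "dy": 0, "dz": 0, "twist": -0.1, "hand": 0.02}, {"dx": 0, "dy": 0, "dz": 0, "twist": -0.12, "hand": 0.02}, {"dx": 0, "dy": 0, "dz": 0, "twist": -0.14, "hand": 0.02}, {"dx": 0, "dy": 0, "dz": 0, "twist": -0.14, "hand": 0.02}, {"dx": 0, "dy": 0, "dz": 0, "twist": -0.097, "hand": 0.02}, {"dx": 0, "dy": 0, "dz": 0, "twist": -0.04, "hand": 0.02}, {"dx": 0, "dy": 0, "dz": 0, "twist": 0, "hand": 0.02}])

```text
time_s: 22.4
ee_pos: [0.5597, 0.2421, 0.4077]
ee_rot: [3.142, 0.0, 1.931]
contact_force: [0.2, 0.2, -2.0]
opening: 0.359
finger_force: 35.0
```

Run:
```python
from h import *
s=state();p=s['ee_pos'];r=R.from_euler('xyz',s['ee_rot']);print(p,s['ee_rot'],s['opening'])
print("to grip pose",r.inv().apply(np.array([.5594,.2424,.2719])-p), "twist",s['ee_rot'][2]-1.933)
```

```text
[0.55971294 0.24205662 0.40772098] [3.14158755e+00 3.03971547e-04 1.93117466e+00] 0.3586996779403986
to grip pose [ 0.00047296 -0.00017245  0.13582084] twist -0.001825338792755371
```

Call:
servo_tool(moves=[{"dx": 0.0005, "dy": 0, "dz": 0.01, "twist": 0, "hand": 0.02}, {"dx": 0, "dy": 0, "dz": 0.02, "twist": 0, "hand": 0.02}, {"dx": 0, "dy": 0, "dz": 0.025, "twist": 0, "hand": 0.02}, {"dx": 0, "dy": 0, "dz": 0.025, "twist": 0, "hand": 0.02}, {"dx": 0, "dy": 0, "dz": 0.02, "twist": 0, "hand": 0.02}, {"dx": 0, "dy": 0, "dz": 0.015, "twist": 0, "hand": 0.02}, {"dx": 0, "dy": 0, "dz": 0.01, "twist": 0, "hand": 0.02}, {"dx": 0, "dy": 0, "dz": 0.005, "twist": 0, "hand": 0.02}, {"dx": 0, "dy": 0, "dz": 0.0028, "twist": 0, "hand": 0.02}, {"dx": 0, "dy": 0, "dz": 0, "twist": 0, "hand": 0.02}])

```text
time_s: 23.65
ee_pos: [0.5594, 0.2432, 0.2754]
ee_rot: [3.141, 0.0, 1.933]
contact_force: [0.2, -0.3, -1.8]
opening: 0.358
finger_force: 35.0
```

Call:
servo_tool(moves=[{"dx": 0, "dy": 0, "dz": 0.0015, "twist": 0, "hand": 0.02}, {"dx": 0, "dy": 0, "dz": 0.0015, "twist": 0, "hand": 0.02}, {"dx": 0, "dy": 0, "dz": 0, "twist": 0, "hand": 0.02}, {"dx": 0, "dy": 0, "dz": 0, "twist": 0, "hand": 0.02}])

```text
time_s: 24.15
ee_pos: [0.5594, 0.2432, 0.2723]
ee_rot: [3.141, 0.0, 1.933]
contact_force: [0.1, -0.6, 0.1]
opening: 0.36
finger_force: 35.0
```

Weight is transferring to the rest. Releasing and rising.

Call:
servo_tool(moves=[{"dx": 0, "dy": 0, "dz": 0.0005, "twist": 0, "hand": 0.04}, {"dx": 0, "dy": 0, "dz": 0, "twist": 0, "hand": 0.05}, {"dx": 0, "dy": 0, "dz": 0, "twist": 0, "hand": 0.06}, {"dx": 0, "dy": 0, "dz": 0, "twist": 0, "hand": 0.07}, {"dx": 0, "dy": 0, "dz": 0, "twist": 0, "hand": 0.07}, {"dx": 0, "dy": 0, "dz": 0, "twist": 0, "hand": 0.07}, {"dx": 0, "dy": 0, "dz": -0.01, "twist": 0, "hand": 0.07}, {"dx": 0, "dy": 0, "dz": -0.03, "twist": 0, "hand": 0.07}, {"dx": 0, "dy": 0, "dz": -0.04, "twist": 0, "hand": 0.07}, {"dx": 0, "dy": 0, "dz": -0.05, "twist": 0, "hand": 0.07}, {"dx": 0.04, "dy": -0.04, "dz": -0.03, "twist": 0, "hand": 0.07}, {"dx": 0.04, "dy": -0.05, "dz": 0, "twist": 0, "hand": 0.07}, {"dx": 0.04, "dy": -0.05, "dz": 0, "twist": 0, "hand": 0.07}, {"dx": 0.04, "dy": -0.05, "dz": 0, "twist": 0, "hand": 0.07}, {"dx": 0.02, "dy": -0.03, "dz": 0, "twist": 0, "hand": 0.07}, {"dx": 0, "dy": 0, "dz": 0, "twist": 0, "hand": 0.07}])

```text
time_s: 26.15
ee_pos: [0.2934, 0.3318, 0.4322]
ee_rot: [3.139, -0.001, 1.937]
contact_force: [0.5, -0.3, 0.8]
opening: 0.742
finger_force: 0.0
```

Run:
```python
from h import *
print(state()['ee_pos'],state()['time_s'])
for n,o in(("scene","scene0"),("top","top0")):
    a=cv2.imread(f"pics/{o}.png").astype(float);b=grab_frame(n)[:,:,::-1].astype(float)
    for lab,im in(("before",a),("now",b)):
        m=(im[:,:,1]>im[:,:,2]*1.5)&(im[:,:,1]>im[:,:,0]*1.15)&(im[:,:,1]>45)
        x0,y0=((360,270) if n=="scene" else (225,210)); mm=m[y0:y0+35,x0:x0+35]
        print(n,lab,"display",np.argwhere(mm).mean(0)+[y0,x0],mm.sum())
    x0,y0=((312,270) if n=="scene" else (225,200))
    P=lambda im:np.ascontiguousarray(im[y0:y0+45,x0:x0+80].mean(2),dtype=np.float32)
    print("shift",cv2.phaseCorrelate(P(a),P(b)),np.abs(P(a)-P(b)).mean())
```

```text
[0.29338469 0.33181834 0.43220206] 26.15
scene before display [284.39166667 373.975     ] 120
scene now display [285.66942149 374.16528926] 121
shift ((-0.0054957939619342255, 1.1091138328318912), 0.9710008368227216) 4.9857407
top before display [224.27692308 241.41538462] 130
top now display [222.92592593 240.98518519] 135
shift ((-0.19121133152376046, -0.2088338414683122), 0.9536780023574829) 4.7145367
```

The thermometer is back within about 3 mm, with the same heading. Handing in.

```bash
python3 -c "
from rig import *
print(hand_in())"
```

```text
the job is handed in; nothing more can be done
None
```

I handed the job in at about 26 s. The cover is open at roughly 1.45 rad, the thermometer was held on the peephole for over 2 s at each of three heights, and it lies released in its rest within about 3 mm of where it started; no verdict came back.

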